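# Stand the candlestick in the cooling pen and latch its gate

## Task

Stand the finished glass candlestick upright in the middle of the round cork pad inside the cooling pen and let go of it; then swing the pen's gate shut and press it until its sprung tongue snaps in behind the strike roller, so that the gate stays shut when you let go. It is glass work: set it down without dropping it, press the gate gently, feeling for the snap rather than ramming it (near its free end it needs about 8 N; 16 N is too much) and without slamming, and leave the other things on the bench and in the pen where they are.

Things in the scene. Friction and masses are not known exactly. Their poses are not given: they have to be found in the camera images.
- pen: open-topped guard of sheet steel, fixed to the bench, 210 (x) by 250 (y) mm, walls 110 mm high and 4 mm thick on the far (+x), left (+y) and right (-y) sides, open at the front (-x) where the gate hangs, steel floor 6 mm thick. Origin: centre of its underside on the bench; x points from the gate to the back wall, y to its left, z up.
- pad (a point): centre of the top of the round cork pad in the pen, 84 mm across, 6 mm thick, its top 12 mm above the bench; 95 mm behind the hinge line and 153 mm to its right (pen frame).
- gate_hinge (a point): point on the gate's upright hinge axis, fixed on the pen at its front left, at the height of the gate's top edge (104 mm above the bench).
- gate (a joint): opening angle of the gate, rad. 0: square across the pen's front (nominally shut); grows to 1.3 as the free end swings out to the pen's -x. Turns easily, stays where left. The strike sits in slots, its depth not told: contact starts between 0.16 and 0 and a latched gate rests anywhere from -0.08 to 0.08. Let go after contact but before the snap, it springs back, mostly by 0.1 or more.
- gate_end (a point): top corner of the gate's free end on its outer (-x) face; moves with the gate. The panel is 8 mm thick (4 mm either side of the hinge axis), runs from 8 to 205 mm from the axis (towards the pen's -y at angle 0) and from 12 to 104 mm above the bench; its outer face is plain and can be pushed anywhere.
- tongue_root (a point): where the brass tongue leaves the gate's free end (moves with the gate), 80 mm above the bench. It sticks out 12 mm, 18 mm high; its slope meets an upright 8 mm steel roller at the pen's right wall. Pressed 165 mm from the hinge, force climbs over some 8 mm to about 8 N, fades over 5 mm to 0, the gate jumps in 3 mm by itself, then 2 to 4 N, a hard stop 1.5 mm on.
- candlestick: solid clear glass candlestick, loose, 118 mm tall, about 0.22 kg: round foot 58 mm across, thin stem with a bulge 30 mm across at 44 mm, and on top a straight round cup 40 mm across from 82 to 118 mm above its underside (the place to grip it). Origin: centre of its underside; z up.
- tumbler: bystander: plain solid glass tumbler 60 mm tall, 46 mm across, in the far left corner of the pen. Origin: centre of its underside.
- flask: bystander: squat glass flask 82 mm tall, 72 mm across, with a narrow neck, on the bench right of the pen. Origin: centre of its underside.
- paddle: bystander: black graphite paddle 75 by 55 by 14 mm with a thin wooden handle to its -x, lying on the bench at the left. Origin: where handle meets blade, underside.
- tweezers: bystander: steel tweezers 160 mm long, 9 mm high, lying flat between the candlestick and the gate. Origin: centre of its underside.
- reamer: bystander: hand tool with a round handle and thin shank, lying on the bench. Origin: underside.
- tin: bystander: steel tin 75 mm tall, 66 mm across. Origin: centre of its underside.
Mind the look-alikes: they are no part of the job. Leave any orange or purple look-alike of the candlestick alone.

How it is judged:
By the outcome, as a careful person would: the job done as asked, in the order asked, and still so for the second after the job is handed in, with the robot touching nothing.
It also fails if it takes over 69 s, if anything falls off the work surface, if the arm or the gripper's body presses on something with over 40 N, if the wrist force passes 120 N, or if a joint passes its speed limit or range.

## Robot

A 6-joint arm with a two-finger parallel gripper is mounted at the origin on the work surface. World frame = base frame: x ahead of the robot, y to its left, z up, the work surface at z = 0. Lengths are in mm, angles in rad, forces in N, time in s.
With the tool pointing down it reaches from about 350 to 875 mm from the base axis. Payload 4.2 kg.
Tool frame: the origin (TCP) lies at the very end of the fingers, on their centre line; the grasp point (between the pads) lies 19 mm behind it; z points along the fingers, y is the line along which they close (so a half turn about z gives the same grasp; the last joint's range is limited). The gripper opens to 85 mm and grips with 20 to 120 N. Pads are 22 mm wide; open, the fingers measure 114 mm over their backs; the gripper's body (76 mm by 85 mm) begins 54 mm behind the grasp point. The pads swing forward as they close: fully open they stand 13 mm farther back than shut.
Start: joints at [-0.936, 0.385, 0.008, 0, -1.194, -0.259], TCP at [229.399, -581.356, 231.312] pointing down, gripper open.
Joint ranges: [-3.14, 3.14], [-1.21, 2.06], [-1.07, 1.41], [-3.16, 2.05], [-2.99, -0.16], [-3.1, 3.1]. Speed limits (rad/s): [2.79, 2.79, 3.14, 3.14, 3.14, 3.14].

## Interface

Orientations are given as a unit quaternion [x, y, z, w].
In Python, from bench import arm gives the robot as it stands. The module is installed in compiled form; this text tells all that it offers.
- The arm moves only by the tool drive_tool, never from a script. Its argument "targets" is a list of rows, each a list of 5 numbers: the closure, from -1 (fully open) to 1 (shut), then the shift along the tool's x, y, z in mm, then the turn about the tool's z in degrees. In form: [[grip, tx, ty, tz, roll], ...]. A call has 1 to 12 rows; each row is the pose to reach, as a shift and turn from the pose commanded when the call began, along the tool's axes at that moment; what a row does not reach only later rows make up. A row lasts 1/10 s, in which the tool goes at most 50 mm and 8.59 degrees, less where a joint would pass 70% of its speed; a pose out of reach is approached as far as the arm can. A call with a gripper value outside its range is refused whole. The fingers move at their own pace and stop on an object; the grip force is fixed at half the most. Time passes only in rows, so rows that repeat a pose let the fingers close. It gives the time, the measured TCP pose, the force, the opening and the grip force at its end, in the units of the state.
- arm.read_state(): the state, without advancing time (a new reading comes with each control period).
- arm.get_image(name): name is "side" or "top" or "wrist"; returns the picture (400x640x3 uint8, blue, green, red); there is no depth.
- arm.camera_params(name): a dict with "fov_y" (degrees; the focal length in pixels is half the picture's height over the tangent of half this angle, whatever the lens; pixels are square), "cx", "cy" (the principal point, pixels), "rvec" (rotation vector, rad) and "tvec" (3), from world to camera coordinates, as OpenCV has them; the wrist camera has in their place "tool_from_camera" (4x4, takes a point from camera to tool coordinates, whose origin is the TCP and whose axes are the flange's). Camera axes: x right, y down, z forward; pixel columns grow to the right and rows downward; lengths in mm; the calibration is good to about 2 mm. A picture is of the moment at which its call begins: read the wrist's pose just before it. camera_params takes no time and is no camera call.
- arm.job_done(): hands the job in; it is judged then, once.
The state is a dict: "clock": time; "joints": joint angles; "joint_vel": joint speeds; "joint_efforts": joint torques, N m; "position": TCP position; "ee_rot": TCP orientation; "contact_force": force on the tool from outside, world axes, zero at the start; "wrist_torque": the same for the moment, N m; "gripper_width": finger opening in mm; "grasp_force": force on a finger pad.
Only numpy, scipy, OpenCV 4.12 (cv2) and the standard library are available. Lean on these libraries where they do the work, as an engineer would, in place of code of your own. Each camera call takes 0.05 s, during which the arm holds its last target. There are 200 camera calls.

## Working session

There is one attempt and no reset: what is moved stays moved. The work goes in short steps, Python scripts to look and compute and a tool call to move; the robot and the scene stay as the last step left them, time stands still between calls to the robot, and variables do not carry over. Pictures are saved under pics/ and viewed, at most 10 in all, crops included, and the job is handed in when it is done.

Besides the shell and the picture viewer there is one more tool, called after ">>>" as name([rows], argument=value, ...), one row to a line, values as JSON. drive_tool: Moves the arm, as the interface text tells. Its arguments: {"type":"object","properties":{"targets":{"type":"array","items":{"type":"array","items":{"type":"number"}}}},"required":["targets"]}

```bash
mkdir -p pics; cat > h.py <<'E'
import numpy as np, cv2
from scipy.spatial.transform import Rotation as R
from bench import arm
def cam(n):
    p=arm.camera_params(n); f=200/np.tan(np.radians(p['fov_y'])/2)
    if 'rvec' in p:
        Rm=R.from_rotvec(np.ravel(p['rvec'])).as_matrix(); t=np.ravel(p['tvec'])
    else:
        s=arm.read_state(); T=np.eye(4); T[:3,:3]=R.from_quat(s['ee_rot']).as_matrix(); T[:3,3]=s['position']
        M=np.linalg.inv(T@np.array(p['tool_from_camera'])); Rm=M[:3,:3]; t=M[:3,3]
    return f,p['cx'],p['cy'],Rm,t
def ray(n,u,v,z,c=None):
    f,cx,cy,Rm,t=c or cam(n); o=-Rm.T@t; d=Rm.T@np.array([(u-cx)/f,(v-cy)/f,1]); return o+d*(z-o[2])/d[2]
def proj(n,P,c=None):
    f,cx,cy,Rm,t=c or cam(n); q=np.atleast_2d(P)@Rm.T+t; return np.c_[f*q[:,0]/q[:,2]+cx,f*q[:,1]/q[:,2]+cy]
def tool(d):
    return R.from_quat(arm.read_state()['ee_rot']).as_matrix().T@np.array(d)
E
python3 - <<'E'
from h import *
s=arm.read_state(); print(s)
for n in('top','side','wrist'):
    print(arm.camera_params(n)); cv2.imwrite(f'pics/{n}0.png',arm.get_image(n))
print(R.from_quat(s['ee_rot']).as_matrix().round(3))
E
```

```text
{'clock': 0.0, 'joints': array([-9.36385670e-01,  3.85569444e-01,  6.63103936e-03, -5.04993776e-04,
       -1.19399837e+00, -2.58641451e-01]), 'joint_vel': array([-0.00031659,  0.00041362,  0.00047781, -0.00023999,  0.00059807,
       -0.0003075 ]), 'joint_efforts': array([ 6.40373855e-04, -3.92287588e+01,  1.88405997e+01,  4.18629169e+00,
       -4.65817851e-03,  1.05122029e-05]), 'position': array([ 229.19797209, -580.83241004,  230.21495452]), 'ee_rot': array([-1.86689516e-01,  9.82418355e-01,  1.06663544e-03, -2.50485704e-04]), 'contact_force': array([ 0.60753484, -0.03940933,  0.08003252]), 'wrist_torque': array([-0.01737036, -0.013486  , -0.01711868]), 'grasp_force': 0.0, 'gripper_width': 85.19801491411044}
{'fov_y': 47.61743163674968, 'cx': 318.4213840243316, 'cy': 194.2649903701371, 'rvec': array([ 2.22365864, -2.1619729 ,  0.0551973 ]), 'tvec': array([ -77.78471391,  563.3089107 , 1236.05397914])}
{'fov_y': 56.438463824155484, 'cx': 317.9711308059767, 'cy': 200.71557117292295, 'rvec': array([ 0.29436661, -2.86758387,  1.02057132]), 'tvec': array([532.52220602, 191.87559008, 892.78120832])}
{'fov_y': 66.62165614675871, 'cx': 317.7122785036412, 'cy': 197.21267479986972, 'tool_from_camera': array([[ 6.93533343e-04, -9.45558038e-01, -3.25452786e-01,
         8.36103772e+01],
       [ 9.99999620e-01,  8.27968780e-04, -2.74569643e-04,
        -5.02454163e-02],
       [ 5.29086279e-04, -3.25452472e-01,  9.45558252e-01,
        -1.43536135e+02],
       [ 0.00000000e+00,  0.00000000e+00,  0.00000000e+00,
         1.00000000e+00]])}
[[-0.93  -0.367 -0.001]
 [-0.367  0.93   0.002]
 [ 0.     0.002 -1.   ]]
```

View pics/top0.png

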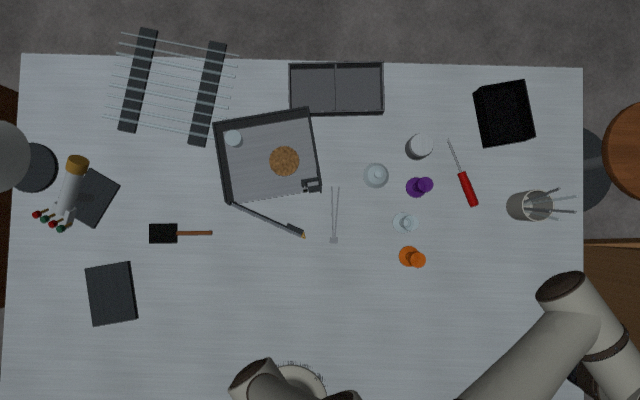

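View pics/side0.png

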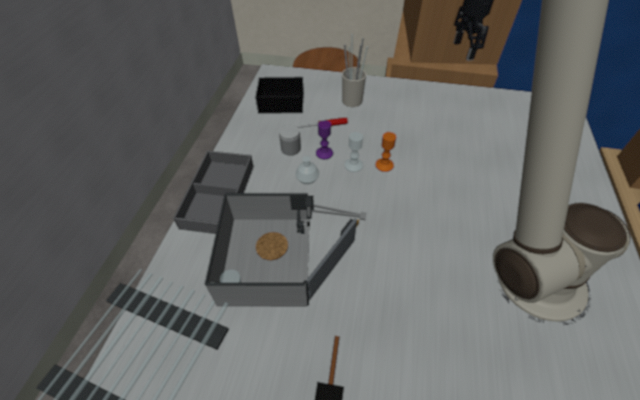

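Candidates for the candlestick are the clear one at top (405,222), the purple (420,187), the orange (412,257), and the round clear flask at (376,175). By the description it's the clear one at (405,222), side (355,153). Next is a close crop of it, with the pen and gate in view.

```bash
python3 - <<'E'
from h import *
a=cv2.imread('pics/top0.png')[95:275,200:460]; cv2.imwrite('pics/c1.png',cv2.resize(a,None,fx=3,fy=3,interpolation=cv2.INTER_CUBIC))
a=cv2.imread('pics/side0.png')[110:310,190:410]; cv2.imwrite('pics/c2.png',cv2.resize(a,None,fx=3,fy=3,interpolation=cv2.INTER_CUBIC))
E
```

```text
(no output)
```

View pics/c1.png

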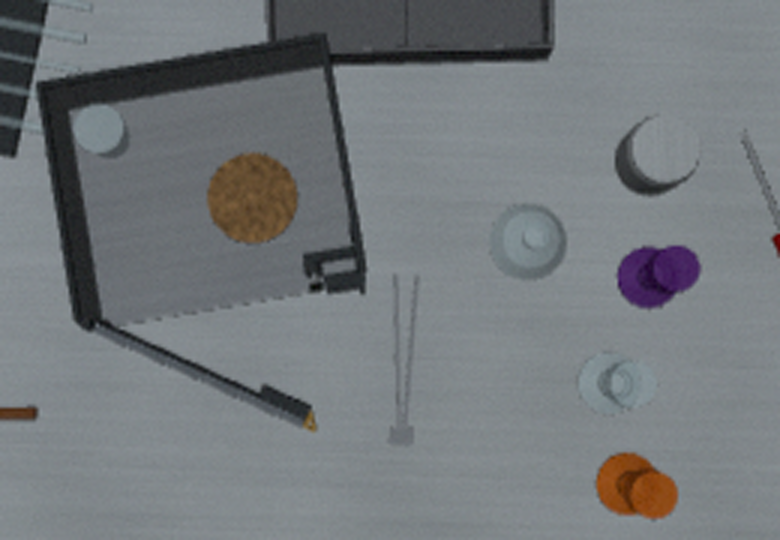

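View pics/c2.png

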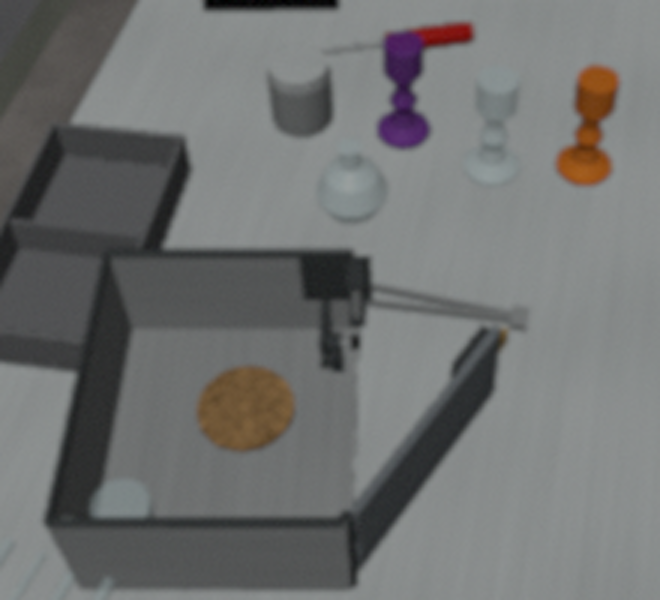

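The crops show the clear candlestick clearly: foot centre at c1 (610,383), cup at c1 (632,381), foot at c2 (491,168). The pad is at c1 (253,198) and c2 (246,408). The hinge is near c1 (90,323) and the gate end near c1 (312,422).

```bash
python3 - <<'E'
from h import *
T=lambda x,y,z:ray('top',200+(x+.5)/3-.5,95+(y+.5)/3-.5,z).round(1)
S=lambda x,y,z:ray('side',190+(x+.5)/3-.5,110+(y+.5)/3-.5,z).round(1)
print('foot',T(610,383,3),S(491,166,3)); print('cup',T(632,381,118),S(497,78,118))
print('pad',T(253,198,12),S(246,408,12))
BL,BR=T(40,86,110),T(326,37,110); print('BL,BR',BL,BR,np.linalg.norm(BL-BR),'side',S(50,520,110),S(110,254,110))
print('FL',T(78,322,110),'FR',T(364,290,110), S(352,520,110))
print('hinge',T(97,322,104),'end outer',T(308,430,104), S(353,520,104))
print('endside',S(498,333,104))
print('tweez',T(395,275,5),T(417,275,5),T(401,440,5)); print('flask',T(528,242,30)); print('tumbler',T(100,130,60))
print('orange',T(654,494,118),'purple',T(677,269,118))
E
```

```text
foot [ 494.5 -298.8    3. ] [ 496.3 -295.     3. ]
cup [ 497.1 -296.   118. ] [ 497.8 -297.2  118. ]
pad [656.2  36.3  12. ] [656.7  40.3  12. ]
BL,BR [735.3 214.  110. ] [784.5 -29.9 110. ] 248.81288149933076 side [736.5 213.8 110. ] [783.2 -25.  110. ]
FL [533.8 173.5 110. ] FR [567.9 -68.6 110. ] [529.8 171.4 110. ]
hinge [534.5 158.5 104. ] end outer [447.7 -24.4 104. ] [530.1 168.3 104. ]
endside [454.2 -12.5 104. ]
tweez [588.9 -97.2   5. ] [ 589.5 -117.6    5. ] [ 436.6 -106.8    5. ]
flask [ 620.6 -216.8   30. ]
tumbler [707.3 170.9  60. ]
orange [ 403.2 -316.1  118. ] purple [ 592.6 -332.4  118. ]
```

>>> drive_tool([
  [-1, -45, 21, 0, 0],
  [-1, -90, 42, 0, 0],
  [-1, -134, 63, 0, 0],
  [-1, -178, 84, 0, 0],
  [-1, -222, 105, 0, 0],
  [-1, -266, 125, 0, 0],
  [-1, -310, 145, 0, 0],
  [-1, -340, 159, 0, 0],
  [-1, -353, 166, 0, 0],
  [-1, -353, 166, 0, 0],
  [-1, -353, 166, 0, 0],
  [-1, -353, 166, 0, 0],
])

```text
clock: 1.35
position: [495.9, -298.3, 231.2]
ee_rot: [-0.186, 0.983, 0.0, -0.0]
contact_force: [-0.9, -0.9, 0.0]
gripper_width: 85.2
grasp_force: 0.0
```

```bash
python3 - <<'E'
from h import *
s=arm.read_state(); c=cam('wrist'); im=arm.get_image('wrist'); cv2.imwrite('pics/w1.png',im)
print(s['position'],s['ee_rot'],s['contact_force'],s['joints']); print(proj('wrist',[[497,-297,118],[495,-297,3]],c)); print([np.round(x,4).tolist() for x in c])
E
```

```text
[ 495.89537107 -298.28243298  231.22477766] [-1.86011286e-01  9.82547574e-01  8.42606111e-05 -2.43593534e-04] [-0.90543277 -0.90197564  0.02504296] [-2.61716338e-01  3.06466380e-01 -1.09046840e-01  6.50842125e-05
 -1.15579517e+00 -9.34904211e-01]
[[318.71293547 193.79100665]
 [319.04078646 163.30986815]]
[304.3455, 317.7123, 197.2127, [[-0.3662, 0.9305, -0.0003], [0.88, 0.3464, 0.325], [0.3026, 0.1188, -0.9457]], [459.2817, -375.8765, 266.9994]]
```

View pics/w1.png

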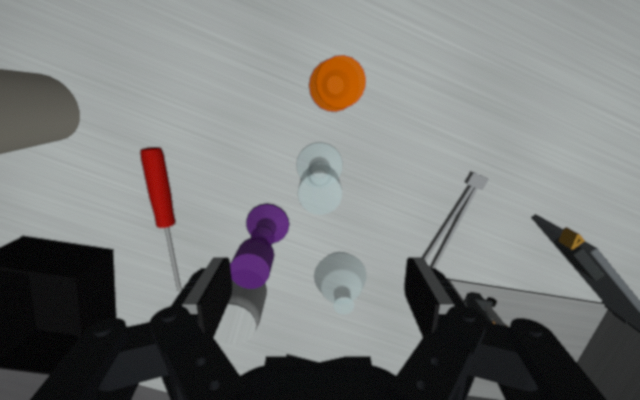

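The wrist view confirms the clear candlestick: cup top at (320,194), foot at (320,162), within about 1 mm of the prediction. Neighbours stay clear of the fingers. I'm descending now.

>>> drive_tool([
  [-1, -1, 1, 30, 0],
  [-1, -1, 1, 65, 0],
  [-1, -1, 1, 100, 0],
  [-1, -1, 1, 130, 0],
  [-1, -1, 1, 147, 0],
  [-1, -1, 1, 153, 0],
  [-1, -1, 1, 153, 0],
  [-1, -1, 1, 153, 0],
  [-0.5, -1, 1, 153, 0],
  [0, -1, 1, 153, 0],
  [0.5, -1, 1, 153, 0],
  [1, -1, 1, 153, 0],
])

```text
clock: 2.6
position: [497.9, -296.2, 79.2]
ee_rot: [-0.187, 0.982, -0.0, 0.001]
contact_force: [-0.8, 1.2, 3.5]
gripper_width: 38.7
grasp_force: 60.7
```

>>> drive_tool([
  [1, 0, 0, 0, 0],
  [1, 0, 0, 0, 0],
  [1, 0, 0, 0, 0],
  [1, 0, 0, 0, 0],
  [1, 0, 0, 0, 0],
  [1, 0, 0, 0, 0],
])

```text
clock: 3.2
position: [497.9, -296.1, 79.2]
ee_rot: [-0.187, 0.982, -0.0, 0.001]
contact_force: [-0.7, 2.1, 5.8]
gripper_width: 38.6
grasp_force: 60.8
```

>>> drive_tool([
  [1, 0, 0, -10, 0],
  [1, 0, 0, -30, 0],
  [1, 0, 0, -60, 0],
  [1, 0, 0, -95, 0],
  [1, 0, 0, -125, 0],
  [1, 0, 0, -145, 0],
  [1, 0, 0, -150, 0],
  [1, 0, 0, -150, 0],
  [1, 0, 0, -150, 0],
  [1, 0, 0, -150, 0],
])

```text
clock: 4.2
position: [496.6, -295.7, 226.4]
ee_rot: [-0.187, 0.982, 0.001, -0.002]
contact_force: [-0.4, -0.1, -2.3]
gripper_width: 38.6
grasp_force: 60.6
```

```bash
python3 - <<'E'
from h import *
s=arm.read_state(); print(s['position'],s['contact_force'],s['gripper_width'])
im=arm.get_image('side'); cv2.imwrite('pics/s2.png',cv2.resize(im[60:260,190:450],None,fx=3,fy=3,interpolation=cv2.INTER_CUBIC))
print(tool(np.array([656.5,38,s['position'][2]])-s['position']))
E
```

```text
[ 496.56413681 -295.72348808  226.37612977] [-0.39849569 -0.08597503 -2.29086395] 38.647384011451656
[-2.71217026e+02  2.51778002e+02 -9.75826430e-02]
```

View pics/s2.png

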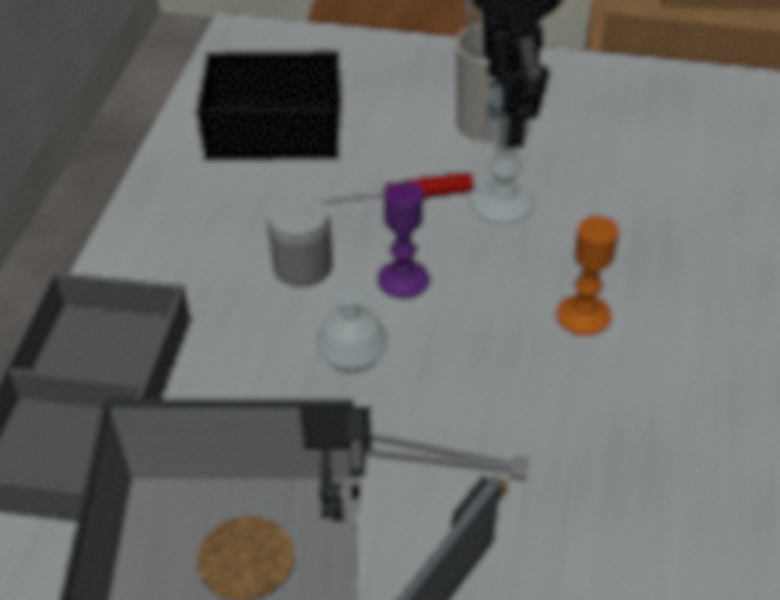

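The candlestick hangs upright in the gripper, foot at crop (502,205). I'll carry it to above the pad.

>>> drive_tool([
  [1, -15, 14, 0, 0],
  [1, -42, 39, 0, 0],
  [1, -70, 65, 0, 0],
  [1, -98, 91, 0, 0],
  [1, -126, 117, 0, 0],
  [1, -154, 143, 0, 0],
  [1, -182, 169, 0, 0],
  [1, -210, 195, 0, 0],
  [1, -236, 219, 0, 0],
  [1, -256, 238, 0, 0],
  [1, -267, 248, 0, 0],
  [1, -271, 252, 0, 0],
])

```text
clock: 5.45
position: [657.2, 39.0, 227.0]
ee_rot: [-0.187, 0.982, -0.0, -0.001]
contact_force: [-0.6, -0.7, -1.7]
gripper_width: 38.8
grasp_force: 60.7
```

>>> drive_tool([
  [1, 0, 0, 0, 0],
  [1, 0, 0, 0, 0],
  [1, 0, 0, 0, 0],
  [1, 0, 0, 0, 0],
])

```text
clock: 5.85
position: [656.7, 36.8, 228.6]
ee_rot: [-0.186, 0.983, -0.0, 0.0]
contact_force: [0.5, -0.3, -2.2]
gripper_width: 38.3
grasp_force: 60.7
```

```bash
python3 - <<'E'
from h import *
s=arm.read_state(); c=cam('wrist'); im=arm.get_image('wrist'); 
print(s['position'],s['contact_force'],s['gripper_width'])
t=arm.get_image('top')
w=cv2.resize(im[60:300,190:460],None,fx=1.48,fy=1.48)
tt=cv2.resize(t[95:215,200:335],None,fx=2.96,fy=2.96,interpolation=cv2.INTER_CUBIC)
cv2.imwrite('pics/m3.png',np.hstack([w,tt])); print(w.shape,tt.shape)
# orange blob centroid of the pad in wrist image
hsv=cv2.cvtColor(im,cv2.COLOR_BGR2HSV); m=cv2.inRange(hsv,(8,80,60),(22,255,255))
v,u=np.nonzero(m); print('cork px',len(u),u.min(),u.max(),v.min(),v.max())
th=np.linspace(0,2*np.pi,60)
p=proj('wrist',np.c_[656.5+42*np.cos(th),38+42*np.sin(th),12+0*th],c); print(p.min(0),p.max(0))
print('pred foot',proj('wrist',[[*s['position'][:2],s['position'][2]-79+0]],c))
E
```

```text
[656.74099935  36.77403693 228.64722024] [ 0.53274521 -0.28203247 -2.24717733] 38.34014744603082
(355, 400, 3) (355, 400, 3)
cork px 3299 285 633 57 182
[284.15904264 130.43493973] [353.64334392 198.53797977]
pred foot [[317.86111278 205.68611194]]
```

View pics/m3.png

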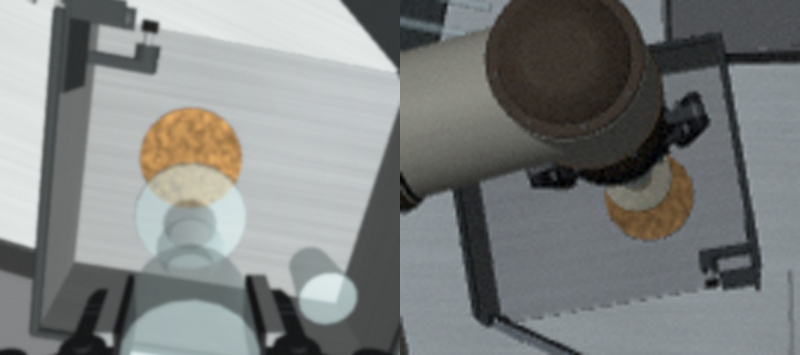

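The left half shows the pad at about (191,157) with the foot at (190,215), consistent with the TCP. The top view agrees, and the alignment is within about 2 mm. I'm lowering it.

>>> drive_tool([
  [1, -1, 1, 15, 0],
  [1, -1, 1, 35, 0],
  [1, -1, 1, 60, 0],
  [1, -1, 1, 85, 0],
  [1, -1, 1, 105, 0],
  [1, -1, 1, 118, 0],
  [1, -1, 1, 125, 0],
  [1, -1, 1, 127, 0],
  [1, -1, 1, 127, 0],
  [1, -1, 1, 127, 0],
  [1, -1, 1, 127, 0],
])

```text
clock: 7.05
position: [658.1, 39.2, 102.4]
ee_rot: [-0.187, 0.982, 0.0, 0.001]
contact_force: [1.0, 0.7, -1.3]
gripper_width: 38.4
grasp_force: 60.7
```

>>> drive_tool([
  [1, 0, 0, 1, 0],
  [1, 0, 0, 2, 0],
  [1, 0, 0, 3, 0],
  [1, 0, 0, 4, 0],
  [1, 0, 0, 5, 0],
  [1, 0, 0, 6, 0],
  [1, 0, 0, 6, 0],
  [1, 0, 0, 6, 0],
])

```text
clock: 7.85
position: [657.6, 39.1, 95.3]
ee_rot: [-0.187, 0.982, -0.0, -0.0]
contact_force: [0.7, -0.4, -2.1]
gripper_width: 38.5
grasp_force: 60.7
```

>>> drive_tool([
  [1, 0, 0, 1, 0],
  [1, 0, 0, 2, 0],
  [1, 0, 0, 2, 0],
  [1, 0, 0, 2, 0],
])

```text
clock: 8.25
position: [657.5, 39.1, 93.2]
ee_rot: [-0.187, 0.982, -0.0, -0.0]
contact_force: [0.1, -0.2, -1.9]
gripper_width: 38.6
grasp_force: 60.7
```

>>> drive_tool([
  [1, 0, 0, 0.5, 0],
  [1, 0, 0, 1, 0],
  [1, 0, 0, 1, 0],
  [1, 0, 0, 1, 0],
])

```text
clock: 8.65
position: [657.6, 39.1, 92.3]
ee_rot: [-0.187, 0.982, -0.0, -0.0]
contact_force: [-0.3, -1.1, -1.7]
gripper_width: 39.0
grasp_force: 60.7
```

>>> drive_tool([
  [1, 0, 0, 0.5, 0],
  [1, 0, 0, 1, 0],
  [1, 0, 0, 1, 0],
  [1, 0, 0, 1, 0],
])

```text
clock: 9.05
position: [657.6, 39.1, 91.3]
ee_rot: [-0.187, 0.982, 0.0, 0.0]
contact_force: [-0.4, 0.1, -1.5]
gripper_width: 38.7
grasp_force: 60.9
```

>>> drive_tool([
  [1, 0, 0, 0.5, 0],
  [1, 0, 0, 0.5, 0],
  [1, 0, 0, 0.5, 0],
])

```text
clock: 9.35
position: [657.7, 39.1, 91.3]
ee_rot: [-0.187, 0.982, -0.0, 0.0]
contact_force: [-1.0, 0.6, 1.2]
gripper_width: 38.8
grasp_force: 61.0
```

>>> drive_tool([
  [1, 0, 0, 0.5, 0],
  [1, 0, 0, 0.5, 0],
  [1, 0, 0, 0.5, 0],
])

```text
clock: 9.65
position: [657.8, 39.1, 91.3]
ee_rot: [-0.187, 0.982, -0.0, 0.0]
contact_force: [-3.2, -0.2, 4.7]
gripper_width: 38.7
grasp_force: 61.4
```

>>> drive_tool([
  [1, 0, 0, 0.5, 0],
  [1, 0, 0, 0.5, 0],
  [1, 0, 0, 0.5, 0],
])

```text
clock: 9.95
position: [657.8, 39.2, 91.3]
ee_rot: [-0.187, 0.982, -0.0, 0.001]
contact_force: [-3.2, 0.8, 7.1]
gripper_width: 38.5
grasp_force: 61.7
```

It touched down at z 91.3, as predicted. I'll relieve the press, open gradually and rise.

>>> drive_tool([
  [1, 0, 0, -0.8, 0],
  [1, 0, 0, -0.8, 0],
  [0.3, 0, 0, -0.8, 0],
  [0, 0, 0, -0.8, 0],
  [-0.3, 0, 0, -0.8, 0],
  [-0.6, 0, 0, -0.8, 0],
  [-0.8, 0, 0, -0.8, 0],
  [-1, 0, 0, -0.8, 0],
  [-1, 0, 0, -0.8, 0],
  [-1, 0, 0, -0.8, 0],
  [-1, 0, 0, -0.8, 0],
])

```text
clock: 11.05
position: [657.6, 39.1, 90.6]
ee_rot: [-0.187, 0.982, 0.0, 0.0]
contact_force: [-0.7, 0.0, 0.7]
gripper_width: 85.5
grasp_force: 0.0
```

>>> drive_tool([
  [-1, 0, 0, -5, 0],
  [-1, 0, 0, -20, 0],
  [-1, 0, 0, -45, 0],
  [-1, 0, 0, -75, 0],
  [-1, 0, 0, -105, 0],
  [-1, 0, 0, -130, 0],
  [-1, 0, 0, -140, 0],
  [-1, 0, 0, -140, 0],
  [-1, 0, 0, -140, 0],
])

```text
clock: 11.95
position: [656.8, 39.1, 229.2]
ee_rot: [-0.187, 0.982, 0.0, -0.001]
contact_force: [-0.6, 0.6, -0.5]
gripper_width: 85.5
grasp_force: 0.0
```

```bash
python3 - <<'E'
from h import *
s=arm.read_state(); c=cam('wrist'); im=arm.get_image('wrist'); 
sd=arm.get_image('side')
w=cv2.resize(im[60:300,190:460],None,fx=1.48,fy=1.48)
tt=cv2.resize(sd[170:310,200:358],None,fx=2.54,fy=2.54,interpolation=cv2.INTER_CUBIC)[:355,:400]
cv2.imwrite('pics/m4.png',np.hstack([w,tt])); print(s['position'])
for q in proj('wrist',[[657,38.5,130],[657,38.5,12]],c): print((q-[190,60])*1.48)
for q in proj('side',[[657,38.5,130],[657,38.5,12]]): print((q-[200,170])*2.54+[400,0])
E
```

```text
[656.80505805  39.09653494 229.20028753]
[187.95928749 203.46725549]
[188.21429745 156.68805627]
[567.99007542 120.55769121]
[582.26588807 190.63622399]
```

View pics/m4.png

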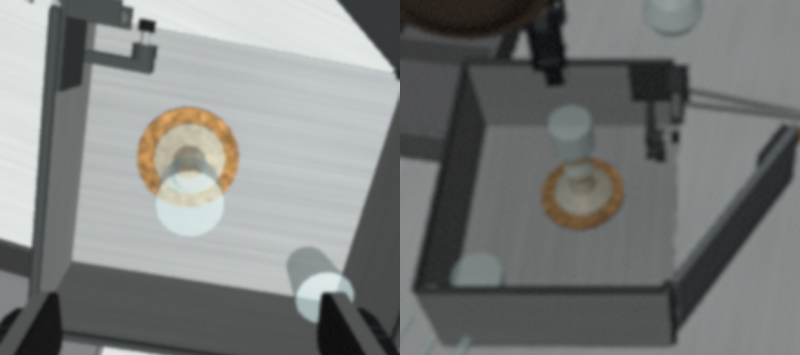

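The candlestick stands upright in the middle of the pad, foot ring concentric at (188,156) in the left half. Next I close the gripper and go round to the outside of the gate, turning the tool to the pen's axes.

>>> drive_tool([
  [-1, 25, 9, 0, 0],
  [0, 60, 22, 0, 0],
  [1, 95, 35, 0, 2],
  [1, 130, 48, 0, 5],
  [1, 165, 61, 0, 8],
  [1, 195, 72, 0, 10],
  [1, 211, 78, 0, 10],
  [1, 216, 80, 0, 10],
  [1, 216, 80, 0, 10],
  [1, 216, 80, 0, 10],
  [1, 216, 80, 0, 10],
])

```text
clock: 13.15
position: [428.2, 34.4, 230.3]
ee_rot: [-0.1, 0.995, -0.0, -0.0]
contact_force: [-0.0, -0.4, 0.2]
gripper_width: -0.2
grasp_force: 0.0
```

```bash
python3 - <<'E'
from h import *
s=arm.read_state(); im=arm.get_image('top'); cv2.imwrite('pics/w5.png',cv2.resize(im[95:275,200:460],None,fx=3,fy=3,interpolation=cv2.INTER_CUBIC))
print(s['position'],R.from_quat(s['ee_rot']).as_matrix().round(3),s['gripper_width'],s['contact_force'])
H=np.array([532,168.5,104]);y=.2
for th in(.56,.6,.64):
  P=H+205*np.array([np.sin(y-th),-np.cos(y-th),0])-4*np.array([np.cos(y-th),np.sin(y-th),0])
  print(th,P,(proj('top',P)-[200,95])*3,(proj('side',P)-[190,110])*3)
E
```

```text
[428.16871299  34.36418746 230.25956774] [[-0.98  -0.2   -0.001]
 [-0.2    0.98  -0.   ]
 [ 0.001 -0.    -1.   ]] -0.20831809187088787 [-0.0069924  -0.44748665  0.21625005]
0.56 [456.04019488 -21.94975192 104.        ] [[304.44561153 419.121517  ]] [[496.38567286 322.25075058]]
0.6 [448.48499585 -18.7598304  104.        ] [[300.42704902 427.9286882 ]] [[505.24171605 326.92218929]]
0.64 [441.06340301 -15.2703331  104.        ] [[296.05824258 436.57400383]] [[513.93912929 331.89865553]]
```

View pics/w5.png

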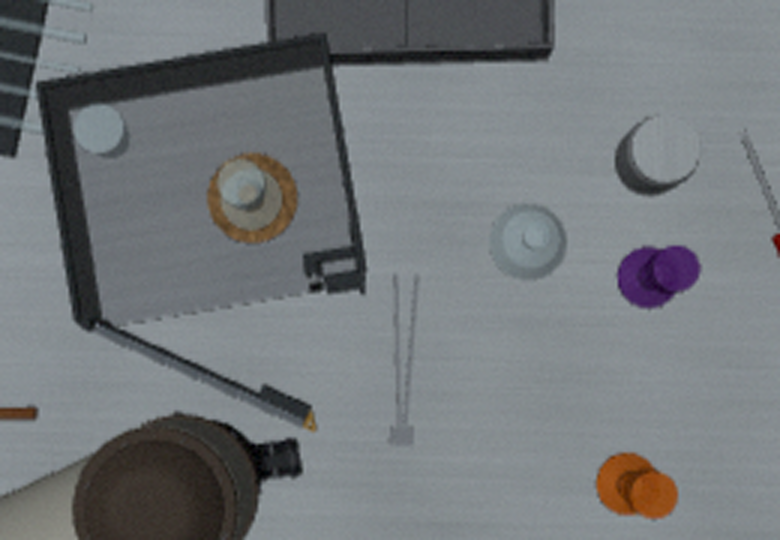

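The candlestick still stands centred on the pad and the gate is unmoved (end near crop (305,420)). The gripper is outside it, so I'm lowering beside the gate.

>>> drive_tool([
  [1, 0, 0, 30, 0],
  [1, 0, 0, 70, 0],
  [1, 0, 0, 110, 0],
  [1, 0, 0, 140, 0],
  [1, 0, 0, 155, 0],
  [1, 0, 0, 155, 0],
  [1, 0, 0, 155, 0],
])

```text
clock: 13.9
position: [428.0, 34.3, 75.7]
ee_rot: [-0.101, 0.995, -0.0, -0.0]
contact_force: [-0.0, 0.5, 1.0]
gripper_width: 0.0
grasp_force: 0.0
```

>>> drive_tool([
  [1, -6, -4, 0, 0],
  [1, -12, -9, 0, 0],
  [1, -18, -14, 0, 0],
  [1, -24, -19, 0, 0],
  [1, -30, -24, 0, 0],
  [1, -36, -28, 0, 0],
  [1, -42, -32, 0, 0],
  [1, -48, -35, 0, 0],
  [1, -54, -38, 0, 0],
  [1, -60, -41, 0, 0],
  [1, -65, -44, 0, 0],
  [1, -68, -45, 0, 0],
])

```text
clock: 15.1
position: [503.6, 3.6, 75.6]
ee_rot: [-0.1, 0.995, -0.0, 0.0]
contact_force: [-0.5, -0.8, 0.8]
gripper_width: 0.0
grasp_force: 0.0
```

>>> drive_tool([
  [1, -3, -1, 0, 0],
  [1, -6, -2, 0, 0],
  [1, -8, -3, 0, 0],
  [1, -10, -4, 0, 0],
  [1, -12, -4, 0, 0],
  [1, -14, -5, 0, 0],
  [1, -14, -5, 0, 0],
])

```text
clock: 15.8
position: [517.9, 1.6, 75.6]
ee_rot: [-0.1, 0.995, 0.0, 0.0]
contact_force: [-1.1, -0.5, -0.3]
gripper_width: 0.2
grasp_force: 0.0
```

>>> drive_tool([
  [1, -1, -0.5, 0, 0],
  [1, -2, -1, 0, 0],
  [1, -3, -1, 0, 0],
  [1, -4, -1.5, 0, 0],
  [1, -4, -1.5, 0, 0],
])

```text
clock: 16.3
position: [522.0, 1.0, 75.6]
ee_rot: [-0.1, 0.995, 0.0, 0.0]
contact_force: [-0.4, -0.7, 0.4]
gripper_width: -0.1
grasp_force: 0.0
```

>>> drive_tool([
  [1, -1, -0.5, 0, 0],
  [1, -2, -1, 0, 0],
  [1, -3, -1, 0, 0],
  [1, -3, -1, 0, 0],
])

```text
clock: 16.7
position: [525.2, 0.6, 75.6]
ee_rot: [-0.1, 0.995, -0.0, 0.0]
contact_force: [1.1, 0.5, 0.9]
gripper_width: 0.0
grasp_force: 0.0
```

>>> drive_tool([
  [1, -1, 0, 0, 0],
  [1, -2, -0.5, 0, 0],
  [1, -3, -0.5, 0, 0],
  [1, -3, -0.5, 0, 0],
])

```text
clock: 17.1
position: [528.2, 0.7, 75.6]
ee_rot: [-0.1, 0.995, 0.0, 0.0]
contact_force: [-0.9, -0.4, -0.9]
gripper_width: 0.1
grasp_force: 0.0
```

>>> drive_tool([
  [1, -1, 0, 0, 0],
  [1, -2, -0.5, 0, 0],
  [1, -3, -0.5, 0, 0],
  [1, -3, -0.5, 0, 0],
])

```text
clock: 17.5
position: [531.3, 0.8, 75.6]
ee_rot: [-0.1, 0.995, 0.0, 0.0]
contact_force: [-0.4, -0.1, 0.1]
gripper_width: 0.2
grasp_force: 0.0
```

>>> drive_tool([
  [1, -1, 0, 0, 0],
  [1, -2, -0.5, 0, 0],
  [1, -2, -0.5, 0, 0],
])

```text
clock: 17.8
position: [533.3, 0.7, 75.6]
ee_rot: [-0.1, 0.995, 0.0, 0.0]
contact_force: [-0.0, 0.2, 0.5]
gripper_width: -0.3
grasp_force: 0.0
```

>>> drive_tool([
  [1, -1, 0, 0, 0],
  [1, -2, -0.5, 0, 0],
  [1, -2, -0.5, 0, 0],
])

```text
clock: 18.1
position: [535.4, 0.6, 75.6]
ee_rot: [-0.1, 0.995, 0.0, 0.0]
contact_force: [-0.1, -0.4, 0.1]
gripper_width: 0.1
grasp_force: 0.0
```

>>> drive_tool([
  [1, -1, 0, 0, 0],
  [1, -2, -0.5, 0, 0],
  [1, -2, -0.5, 0, 0],
])

```text
clock: 18.4
position: [537.5, 0.6, 75.6]
ee_rot: [-0.1, 0.995, -0.0, 0.0]
contact_force: [-0.5, 0.2, 0.1]
gripper_width: 0.0
grasp_force: 0.0
```

>>> drive_tool([
  [1, -1, 0, 0, 0],
  [1, -2, 0, 0, 0],
  [1, -2, 0, 0, 0],
])

```text
clock: 18.7
position: [539.4, 1.0, 75.6]
ee_rot: [-0.1, 0.995, -0.0, 0.0]
contact_force: [0.1, -0.3, -0.2]
gripper_width: -0.4
grasp_force: 0.0
```

>>> drive_tool([
  [1, -1, 0, 0, 0],
  [1, -2, 0, 0, 0],
  [1, -2, 0, 0, 0],
])

```text
clock: 19.0
position: [541.4, 1.4, 75.6]
ee_rot: [-0.1, 0.995, -0.0, 0.0]
contact_force: [-0.4, -0.0, -0.0]
gripper_width: 0.0
grasp_force: 0.0
```

>>> drive_tool([
  [1, -1, 0, 0, 0],
  [1, -2, 0, 0, 0],
  [1, -2, 0, 0, 0],
])

```text
clock: 19.3
position: [543.3, 1.8, 75.6]
ee_rot: [-0.1, 0.995, 0.0, 0.0]
contact_force: [-0.1, -0.5, 0.5]
gripper_width: -0.1
grasp_force: 0.0
```

>>> drive_tool([
  [1, -1, 0, 0, 0],
  [1, -2, 0, 0, 0],
  [1, -2, 0, 0, 0],
])

```text
clock: 19.6
position: [544.8, 2.0, 75.6]
ee_rot: [-0.1, 0.995, -0.0, -0.0]
contact_force: [-1.8, -0.2, 0.9]
gripper_width: 0.2
grasp_force: 0.6
```

>>> drive_tool([
  [1, -1, 0, 0, 0],
  [1, -2, 0, 0, 0],
  [1, -2, 0, 0, 0],
])

```text
clock: 19.9
position: [545.7, 2.1, 75.4]
ee_rot: [-0.1, 0.995, -0.0, -0.002]
contact_force: [-4.7, 0.2, 3.4]
gripper_width: -0.1
grasp_force: 2.6
```

>>> drive_tool([
  [1, -1, 0, 0, 0],
  [1, -2, 0, 0, 0],
  [1, -2, 0, 0, 0],
])

```text
clock: 20.2
position: [547.4, 2.3, 75.4]
ee_rot: [-0.1, 0.995, -0.0, -0.002]
contact_force: [-4.9, -2.0, 4.6]
gripper_width: 0.0
grasp_force: 2.9
```

>>> drive_tool([
  [1, -1, 0, 0, 0],
  [1, -1.5, 0, 0, 0],
  [1, -1.5, 0, 0, 0],
])

```text
clock: 20.5
position: [548.4, 2.5, 75.4]
ee_rot: [-0.1, 0.995, -0.0, -0.002]
contact_force: [-7.5, -2.2, 5.1]
gripper_width: -0.2
grasp_force: 3.3
```

>>> drive_tool([
  [1, -0.5, 0, 0, 0],
  [1, -1, 0, 0, 0],
  [1, -1, 0, 0, 0],
])

```text
clock: 20.8
position: [549.1, 2.6, 75.4]
ee_rot: [-0.1, 0.995, -0.0, -0.003]
contact_force: [-7.4, -1.4, 5.2]
gripper_width: 0.1
grasp_force: 3.6
```

>>> drive_tool([
  [1, -0.5, 0, 0, 0],
  [1, -1, 0, 0, 0],
  [1, -1, 0, 0, 0],
])

```text
clock: 21.1
position: [549.9, 2.7, 75.4]
ee_rot: [-0.1, 0.995, -0.0, -0.003]
contact_force: [-7.8, -1.7, 6.3]
gripper_width: 0.0
grasp_force: 3.8
```

>>> drive_tool([
  [1, -0.5, 0, 0, 0],
  [1, -1, 0, 0, 0],
  [1, -1, 0, 0, 0],
])

```text
clock: 21.4
position: [550.7, 2.8, 75.4]
ee_rot: [-0.1, 0.995, -0.0, -0.003]
contact_force: [-7.4, -1.4, 5.6]
gripper_width: 0.2
grasp_force: 4.0
```

>>> drive_tool([
  [1, -0.5, 0, 0, 0],
  [1, -1, 0, 0, 0],
  [1, -1, 0, 0, 0],
])

```text
clock: 21.7
position: [551.4, 3.0, 75.4]
ee_rot: [-0.1, 0.995, -0.001, -0.003]
contact_force: [-8.8, -0.6, 6.7]
gripper_width: 0.0
grasp_force: 4.4
```

>>> drive_tool([
  [1, -0.5, 0, 0, 0],
  [1, -1, 0, 0, 0],
  [1, -1, 0, 0, 0],
])

```text
clock: 22.0
position: [553.2, 3.3, 75.4]
ee_rot: [-0.1, 0.995, -0.0, -0.002]
contact_force: [-4.1, -2.6, 3.1]
gripper_width: 0.0
grasp_force: 2.8
```

>>> drive_tool([
  [1, -0.5, 0, 0, 0],
  [1, -1, 0, 0, 0],
  [1, -1, 0, 0, 0],
])

```text
clock: 22.3
position: [557.8, 4.8, 75.9]
ee_rot: [-0.101, 0.995, 0.0, 0.002]
contact_force: [1.3, 0.7, 0.6]
gripper_width: 0.1
grasp_force: 0.0
```

The force fell to zero, so the gate has jumped in. I'll feel lightly for the gate beyond.

>>> drive_tool([
  [1, -0.5, 0, 0, 0],
  [1, -1, 0, 0, 0],
  [1, -1, 0, 0, 0],
])

```text
clock: 22.6
position: [557.8, 4.9, 75.7]
ee_rot: [-0.101, 0.995, 0.0, 0.0]
contact_force: [0.2, -0.1, 0.3]
gripper_width: 0.0
grasp_force: 0.0
```

>>> drive_tool([
  [1, -0.5, 0, 0, 0],
  [1, -1, 0, 0, 0],
  [1, -1, 0, 0, 0],
])

```text
clock: 22.9
position: [558.3, 4.8, 75.6]
ee_rot: [-0.1, 0.995, 0.0, -0.0]
contact_force: [-1.1, -0.4, 0.5]
gripper_width: 0.1
grasp_force: 0.1
```

>>> drive_tool([
  [1, -0.5, 0, 0, 0],
  [1, -0.5, 0, 0, 0],
  [1, -0.5, 0, 0, 0],
])

```text
clock: 23.2
position: [558.3, 4.8, 75.6]
ee_rot: [-0.1, 0.995, -0.0, -0.0]
contact_force: [-0.9, 0.2, 0.9]
gripper_width: 0.2
grasp_force: 0.9
```

>>> drive_tool([
  [1, -0.5, 0, 0, 0],
  [1, -0.5, 0, 0, 0],
  [1, -0.5, 0, 0, 0],
])

```text
clock: 23.5
position: [558.8, 4.9, 75.5]
ee_rot: [-0.1, 0.995, -0.0, -0.001]
contact_force: [-2.9, -0.1, 2.0]
gripper_width: -0.0
grasp_force: 1.5
```

The 2–4 N seating force is there, so the tongue is latched. I'll back off, rise clear and look.

>>> drive_tool([
  [1, 1, 0, 0, 0],
  [1, 3, 0, 0, 0],
  [1, 8, 0, 0, 0],
  [1, 20, 0, 0, 0],
  [1, 40, 0, 0, 0],
  [1, 60, 0, -10, 0],
  [1, 80, 0, -40, 0],
  [1, 90, 0, -80, 0],
  [1, 95, 0, -120, 0],
  [1, 95, 0, -150, 0],
  [1, 95, 0, -150, 0],
  [1, 95, 0, -150, 0],
])

```text
clock: 24.7
position: [465.6, -14.0, 226.0]
ee_rot: [-0.1, 0.995, 0.0, 0.001]
contact_force: [-0.2, 0.1, -0.5]
gripper_width: -0.0
grasp_force: 0.0
```

```bash
python3 - <<'E'
from h import *
im=arm.get_image('top'); sd=arm.get_image('side')
a=cv2.resize(im[95:275,200:333],None,fx=3,fy=3,interpolation=cv2.INTER_CUBIC)
b=cv2.resize(sd[130:310,190:323],None,fx=3,fy=3,interpolation=cv2.INTER_CUBIC)
cv2.imwrite('pics/m6.png',np.hstack([a,b])); s=arm.read_state(); print(s['position'],s['contact_force'])
E
```

```text
[465.05958325 -14.16753371 224.41583159] [-0.78101833 -0.77506694  0.59801726]
```

View pics/m6.png

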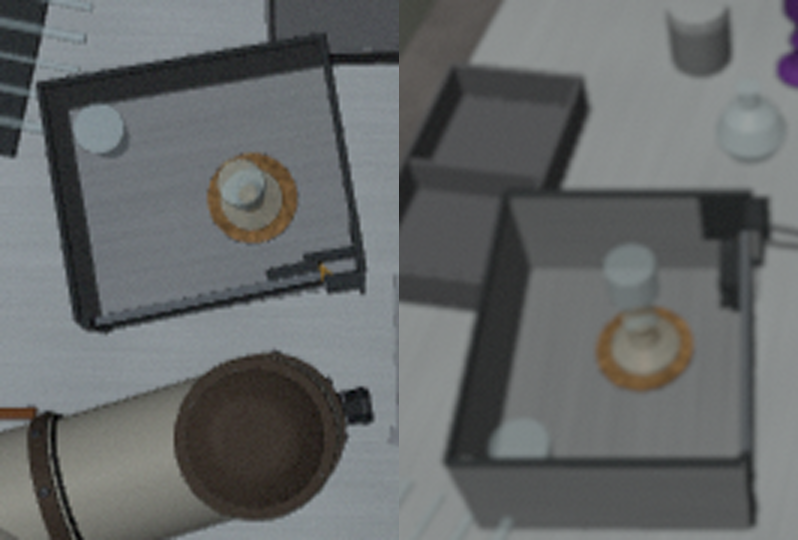

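The gate is shut and stays shut, with the brass tongue at the strike around (323,270). The candlestick stands upright on the pad, and the other things in view are where they were.

```bash
python3 -c "
from bench import arm
print(arm.job_done())"
```

```text
the job is handed in; nothing more can be done
None
```

The job is handed in: the candlestick stands upright in the middle of the cork pad, and the gate snapped shut at about 9 N and stayed shut when I let go.

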